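# Run the ware carriage past the dryer and brake it at the mark

### The job

Reach down between the two sprung pads of the ware carriage and, pushing only on those pads, roll it past the infrared dryer without dawdling or backing up in front of it (at least 0.06 m/s there, never above 0.3 m/s anywhere). Brake it with the other pad to rest with its pointer within a centimetre of the mark post, without striking the end stop, then take the hand away so that it stands there by itself for at least three seconds. The tumbler and bowl ride along upright and untouched, and everything else on the bench stays put.

Things in the scene. Friction and masses are not known exactly. Their poses are not given: they have to be found in the camera images.
- track: Plywood base board 320 mm wide, 840 mm long and 12 mm thick with two steel rails and a grey stop block with rubber buttons at each end. Origin on the bench under the middle of the rails; its y axis is the direction of travel (towards the mark), x across, away from the robot, z up. Fixed to the bench.
- carriage (a joint): Position of the carriage along the track's +y, m: 0 at the starting end, 0.350 against the far end stop (keep below 0.343; the mark is 40 to 115 mm before it). Middle of the carriage at track y = joint - 0.175. Loaded it is nominally 3.0 kg (hidden 2.3 to 3.7) and rolls almost freely, coasting for seconds: drag about 0.4 N per m/s plus rolling resistance about 0.02 N.
- chassis: The carriage: a flat wooden box 240 (x) by 420 mm (y), deck top at z = 62 mm, axes as the track's, origin at its middle at bench height. On its robot-side half two grey housings (116 mm wide, tops at z = 116 mm) hold the sprung pads, facing each other across an open pocket for the hand. Too wide to grasp; do not push or press on deck or housings (over 3 N counts).
- front_pad_face (a point): Centre of the rubber face (100 wide in x, 40 mm high) of the sprung pad on the +y side of the pocket; in the chassis frame x = -55, y = +115, z = 89 mm when not pressed. Press it towards +y to drive the carriage on. Spring 80 N/m, no preload, 25 mm of travel then solid, hardly damped (1 N per m/s).
- rear_pad_face (a point): The same for the pad at the -y side of the pocket, at x = -55, y = -115, z = 89 mm in the chassis frame when not pressed; push it towards -y to brake. The pocket is 230 mm long between the unpressed faces. Same spring and travel. Press pads on their faces, with the TCP lower than z = 120 mm, not on top.
- front_pad: The plunger of the front pad, 98 mm wide with the rubber face; origin in the face's centre, y along travel.
- rear_pad: The plunger of the rear pad, 98 mm wide; origin in the face's centre, y along travel.
- index (a point): Tip of the steel pointer tab which sticks out of the carriage's far (+x) side at its middle: at x = 145, y = 0, z = 53 mm in the chassis frame.
- mark: Mark post on the base board beside the far rail: a dark foot 30 x 40 mm, a thin rod and a small pointed steel flag, 78 mm high over all. Origin under its foot on the rod's axis, axes parallel to the track's. The carriage is at the mark when pointer and post have the same position along the track's y (tolerance 12 mm).
- dryer: Infrared dryer on a stand beyond the base board: an upright heater head 60 mm wide along the track, 126 mm tall, facing the track. Origin under the head's face at bench height, axes as the track's. The pointer is in front of it while within 30 mm either side of its origin along the track's y; there the carriage must roll on at 0.06 m/s or more.
- tumbler: White porcelain tumbler, 76 mm across the top, 125 mm tall, 0.33 kg, loose on the carriage's far half towards its rear. Origin centre of its underside.
- bowl: White porcelain bowl, 80 mm across the rim, 55 mm tall, 0.22 kg, loose on the carriage's far half towards its front. Origin centre of its underside.
- sugar_pot: Lidded white jar, 84 mm across, 85 mm tall; bystander, origin under its centre.
- water_cup: Blue-glazed cup, 84 mm across, 70 mm tall; bystander, origin under its centre.
- brush: Paint brush, 180 mm long; bystander, lying on the bench.
- lid_dish: Round white lidded dish, 90 mm across, 34 mm tall; bystander, origin under its centre.
Not all that is in view belongs to the job. What is shaped like the dryer but turquoise or yellow is not meant.

How it is judged:
By the outcome, as a careful person would: the job done as asked, in the order asked, and still so for the second after the job is handed in, with the robot touching nothing.
It also fails if it takes over 38 s, if anything falls off the work surface, if the arm or the gripper's body presses on something with over 40 N, if the wrist force passes 120 N, or if a joint passes its speed limit or range.

### The arm

A 7-joint arm with a two-finger parallel gripper is mounted at the origin on the work surface. World frame = base frame: x ahead of the robot, y to its left, z up, the work surface at z = 0. Lengths are in m, angles in rad, forces in N, time in s.
With the tool pointing down it reaches from about 0.425 to 0.925 m from the base axis. Payload 6.8 kg.
Tool frame: the origin (TCP) lies between the finger pads, 19 mm behind the fingertips; this is the grasp point; z points along the fingers, y is the line along which they close (so a half turn about z gives the same grasp; the last joint's range is limited). The gripper opens to 88 mm and grips with 3 to 60 N. Pads are 20 mm wide; open, the fingers measure 115 mm over their backs; the gripper's body (75 mm by 178 mm) begins 61 mm behind the grasp point.
Start: joints at [-1.387, 0.477, 0.022, 1.555, -0.011, 1.109, -0.083], TCP at [0.194, 0.646, 0.241] pointing down, gripper open.
Joint ranges: [-2.96, 2.96], [-0.34, 2.1], [-1.41, 1.46], [0.24, 2.44], [-1.37, 4.51], [0.17, 1.92], [-2.96, 2.96]. Speed limits (rad/s): [2.39, 2.39, 3.14, 3.14, 3.14, 3.14, 3.14].

### API

Orientations are given as [roll, pitch, yaw] about the fixed x, y, z axes, in that order (R = Rz(yaw) Ry(pitch) Rx(roll)).
In Python, from workcell import r gives the robot as it stands. The module is installed in compiled form; this text tells all that it offers.
- The arm moves only by the tool arm_command, never from a script. Its argument "series" is a list of rows, each an object of numbers: "hand": the opening, from 0 (shut) to 1 (fully open); "tx", "ty", "tz": the shift along the tool's x, y, z in mm; "twist": the turn about the tool's z in rad. A call has 1 to 8 rows; each row shifts and turns the commanded pose from where the row before left it, along the tool's axes as they then stand; what a row does not reach is not made up. A row lasts 1/12 s, in which the tool goes at most 41.7 mm and 7.16 degrees, less where a joint would pass 70% of its speed; a pose out of reach is approached as far as the arm can. A call is refused whole if a number of a shift passes 41.7 or a number of a turn 0.125, either way. A call with a gripper value outside its range is refused whole. The fingers move at their own pace and stop on an object; "force" is the grip in N (left out, the last holds). Time passes only in rows, so rows that do not move let the fingers close. It gives the time, the measured TCP pose, the force, the opening and the grip force at its end, in the units of the state.
- r.sense(): the state, without advancing time (a new reading comes with each control period).
- r.grab_frame(name): name is "scene" or "side" or "wrist"; returns the picture (400x640x3 uint8, red, green, blue); there is no depth.
- r.calibration(name): a dict with "K" (3x3 intrinsics, pixels), "extrinsics" (4x4, takes a point from camera to world coordinates). Camera axes: x right, y down, z forward; pixel columns grow to the right and rows downward; lengths in m; the calibration is good to about 2 mm. A picture is of the moment at which its call begins: read the wrist's pose just before it. calibration takes no time and is no camera call; for the wrist camera it gives the pose at the moment of the call.
- r.job_done(): hands the job in; it is judged then, once.
Trained networks look in the newest picture that a camera, given by its name, has taken for a name from the list of things; names that differ only in an ending like _2 or _b are one class to them, and where a whole thing is asked for, a point or a joint stands for the part that bears it (a point fixed in the world has none). Each returns a list of dicts, best first, with "score" (0 to 1); they miss things now and then, are a little off and sometimes report something else, mostly with a low value. They report only what shows in the picture. A call takes as long as a camera call. They do not tell look-alikes from the thing itself.
- r.search_frame(query, camera): "point" ([column, row] in pixels, amid what is visible of it).
The state is a dict: "t": time; "joints": joint angles; "joint_velocities": joint speeds; "joint_torque": joint torques, N m; "ee_pos": TCP position; "ee_rot": TCP orientation; "force": force on the tool from outside, world axes, zero at the start; "wrist_torque": the same for the moment, N m; "width": finger opening in m; "finger_force": force on a finger pad.
Only numpy, scipy, OpenCV 4.12 (cv2) and the standard library are available. Lean on these libraries where they do the work, as an engineer would, in place of code of your own. Each camera call takes 0.05 s, during which the arm holds its last target. There are 200 camera calls.

## Working session

There is one attempt and no reset: what is moved stays moved. The work goes in short steps, Python scripts to look and compute and a tool call to move; the robot and the scene stay as the last step left them, time stands still between calls to the robot, and variables do not carry over. Pictures are saved under pics/ and viewed, at most 12 in all, crops included, and the job is handed in when it is done.

Besides the shell and the picture viewer there is one more tool, called after ">>>" in YAML: its name, and indented under it one key for each argument. arm_command: Moves the arm, as the interface text tells. Its arguments: {"type":"object","properties":{"series":{"type":"array"},"force":{"type":"number"}},"required":["series"]}

```bash
mkdir -p pics
cat > h.py <<'E'
import numpy as np, cv2
from workcell import r
def ray(cam,uv,c=None):
    c=c or r.calibration(cam); K=np.array(c["K"]);T=np.array(c["extrinsics"])
    d=T[:3,:3]@np.linalg.solve(K,[uv[0],uv[1],1.]); return T[:3,3],d
def at_z(cam,uv,z):
    o,d=ray(cam,uv); return o+d*(z-o[2])/d[2]
def proj(cam,p):
    c=r.calibration(cam);T=np.linalg.inv(np.array(c["extrinsics"]));q=np.array(c["K"])@(T[:3,:3]@np.array(p)+T[:3,3]);return q[:2]/q[2]
E
python3 - <<'E'
from h import *
s=r.sense(); print(s)
for c in ["scene","side"]:
    f=r.grab_frame(c); cv2.imwrite(f"pics/{c}.png",f[:,:,::-1])
    k=r.calibration(c); print(c,np.round(k["K"],1).tolist(),np.round(k["extrinsics"],3).tolist())
    for q in ["track","chassis","front_pad","rear_pad","index","mark","dryer","tumbler","bowl"]:
        print(q,[(np.round(x["point"]).tolist(),round(x["score"],2)) for x in r.search_frame(q,c)[:4]])
E
```

```text
{'t': 0.0, 'joints': array([-1.3871036 ,  0.47778846,  0.02234386,  1.55645078, -0.01148366,
        1.10927336, -0.08308911]), 'joint_velocities': array([-4.77518481e-04,  4.39105374e-05, -4.96591679e-04, -4.36176318e-04,
       -1.51557505e-03, -2.77624052e-04,  5.23925093e-04]), 'joint_torque': array([ 4.64578388e-04, -5.82850957e+01,  1.53465752e+00, -2.72622693e+01,
       -5.43783687e-02,  1.67732255e-02,  2.07226485e-04]), 'ee_pos': array([0.19403371, 0.6459209 , 0.24038987]), 'ee_rot': array([-3.13980723e+00,  1.49130314e-04,  2.84983619e+00]), 'force': array([ 0.53311998, -0.14350854, -0.02269647]), 'wrist_torque': array([0.00591958, 0.00931394, 0.00691048]), 'finger_force': 0.0, 'width': 0.08766598425999719}
scene [[470.2, 0.0, 322.2], [0.0, 470.2, 194.7], [0.0, 0.0, 1.0]] [[-0.301, 0.549, -0.78, 1.769], [0.954, 0.164, -0.252, 0.337], [-0.01, -0.82, -0.573, 0.968], [0.0, 0.0, 0.0, 1.0]]
track []
chassis [([305.0, 204.0], 0.9)]
front_pad [([344.0, 186.0], 0.7)]
rear_pad []
index [([309.0, 194.0], 0.6)]
mark [([197.0, 167.0], 0.55), ([374.0, 258.0], 0.53)]
dryer [([306.0, 254.0], 0.95), ([328.0, 151.0], 0.83), ([185.0, 195.0], 0.8), ([382.0, 160.0], 0.66)]
tumbler [([269.0, 187.0], 0.82), ([402.0, 240.0], 0.28)]
bowl [([319.0, 205.0], 0.79)]
side [[393.1, 0.0, 321.1], [0.0, 393.1, 200.4], [0.0, 0.0, 1.0]] [[-0.996, -0.038, 0.082, 0.466], [-0.089, 0.611, -0.787, 0.924], [-0.02, -0.791, -0.612, 0.863], [0.0, 0.0, 0.0, 1.0]]
track []
chassis [([301.0, 167.0], 0.69)]
front_pad [([341.0, 168.0], 0.75), ([335.0, 210.0], 0.69)]
rear_pad [([338.0, 169.0], 0.67)]
index [([325.0, 213.0], 0.77)]
mark [([249.0, 267.0], 0.63), ([338.0, 169.0], 0.58)]
dryer [([402.0, 190.0], 0.78), ([296.0, 130.0], 0.77), ([400.0, 245.0], 0.76), ([324.0, 216.0], 0.66)]
tumbler [([302.0, 166.0], 0.94), ([366.0, 142.0], 0.57)]
bowl [([296.0, 201.0], 0.69), ([323.0, 216.0], 0.31)]
```

Run:
```python
import cv2
for c in ["scene","side"]:
    cv2.imwrite(f"pics/{c}_v.png",cv2.resize(cv2.imread(f"pics/{c}.png"),(800,500),interpolation=cv2.INTER_CUBIC))
```

```text
(no output)
```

View pics/scene_v.png

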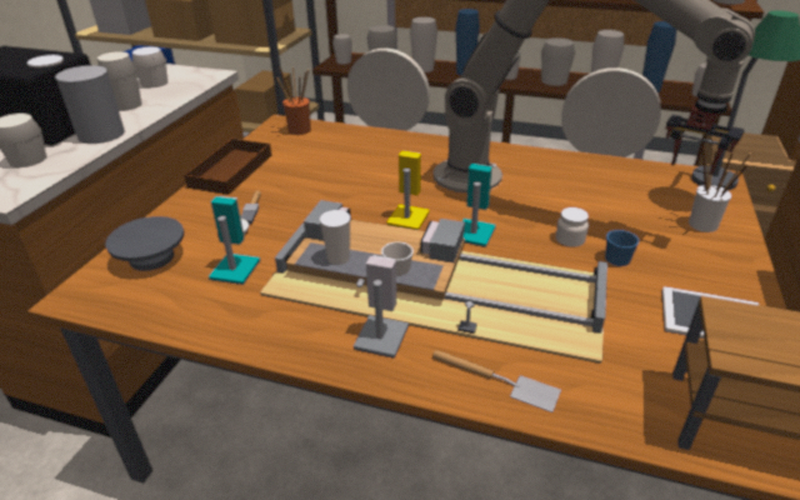

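View pics/side_v.png

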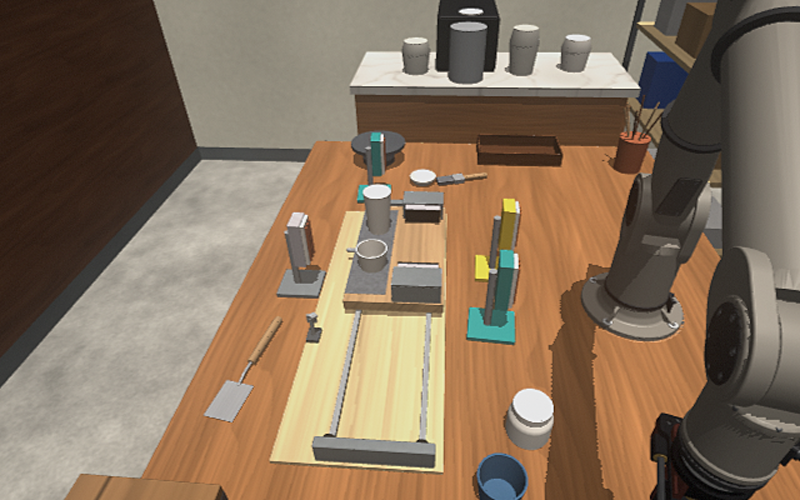

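The scene view shows the grey dryer at view pixel (380,290), the mark post at (468,318), and the carriage with the tumbler at (336,237) and the bowl at (397,257). In the side view the dryer is at (300,250) and the mark at (313,327). There are four dryer-shaped things: scene (original pixels) (306,245) grey, (185,195) turquoise, (382,160) turquoise and (328,151) yellow. The grey one, beyond the board on the +x side, fits. I'll take crops to confirm it and to pick the corners.

Run:
```python
import cv2
a=cv2.imread("pics/scene.png")[150:295,205:490]; cv2.imwrite("pics/c1.png",cv2.resize(a,None,fx=2.8,fy=2.8,interpolation=cv2.INTER_CUBIC))
a=cv2.imread("pics/side.png")[145:385,210:400]; cv2.imwrite("pics/c2.png",cv2.resize(a,None,fx=2.5,fy=2.5,interpolation=cv2.INTER_CUBIC))
```

```text
(no output)
```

View pics/c1.png

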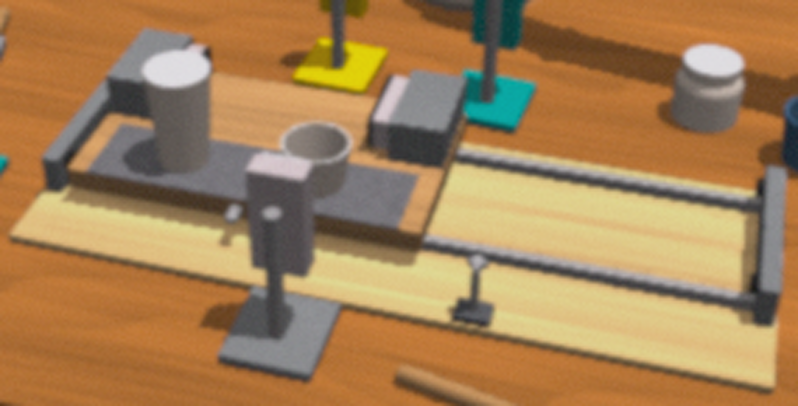

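View pics/c2.png

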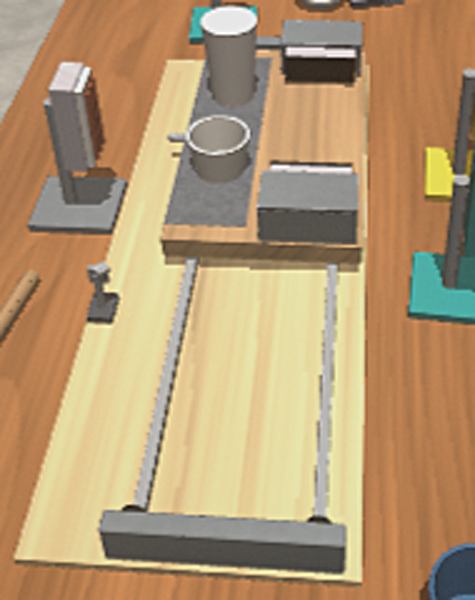

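```bash
cat > fit.py <<'E'
from h import *
from scipy.optimize import least_squares
S=lambda x,y:("scene",(205+x/2.8,150+y/2.8)); D=lambda x,y:("side",(210+x/2.5,145+y/2.5))
# param: X,Y,yaw,bx(board centre x),mark xy, dryer
def P(p,l):
    c,s=np.cos(p[2]),np.sin(p[2]); return np.array([p[0]+c*l[0]-s*l[1],p[1]+s*l[0]+c*l[1],l[2]])
ch=lambda a,b,z:(lambda p:(a,b-.175,z)); bo=lambda a,b:(lambda p:(a+p[3],b,.012)); mk=lambda z:(lambda p:(p[4],p[5],z))
obs=[(S(418,233),ch(.12,.21,.062)),(S(72,172),ch(.12,-.21,.062)),(S(229,214),ch(.145,0,.053)),(S(12,238),bo(.16,-.42)),(S(773,387),bo(.16,.42)),
(D(163,240),ch(.12,.21,.062)),(D(360,248),ch(-.12,.21,.062)),(D(168,137),ch(.145,0,.053)),(D(17,561),bo(.16,.42)),(D(362,579),bo(-.16,.42)),(D(369,66),bo(-.16,-.42)),(D(167,60),bo(.16,-.42)),
(S(477,262),mk(.078)),(D(98,268),mk(.078)),(S(473,312),mk(.02)),(D(103,306),mk(.02))]
f=lambda p:np.concatenate([proj(k,P(p,g(p)))-uv for (k,uv),g in obs])
if __name__=="__main__":
    q=least_squares(f,[.65,.1,-.1,.02,.2,.1],loss="soft_l1"); p=q.x
    print(np.round(p,4)); print(np.round(f(p).reshape(-1,2),1).tolist())
    print("carriage target joint",p[5]+.175,"pointer y now -.175")
    def loc(w): 
        c,s=np.cos(p[2]),np.sin(p[2]); d=w[:2]-p[:2]; return np.round([c*d[0]+s*d[1],-s*d[0]+c*d[1]],4)
    for n,F,pts in [("sc",S,[(220,360),(308,376),(341,307),(255,290)]),("si",D,[(30,225),(112,230),(125,180),(50,175)])]:
        w=[loc(at_z(*F(*a),.008)) for a in pts]; print(n,w,np.mean(w,0))
    for pt in [(252,158),(285,153),(313,165),(309,180),(249,174)]: print("headtop",loc(at_z(*S(*pt),.2)))
    for pt in [(55,68),(82,62),(92,70),(70,77)]: print("headtop side",loc(at_z(*D(*pt),.2)))
    np.save("p.npy",p)
    fp=P(p,(-.055,-.06,.089)); rp=P(p,(-.055,-.29,.089)); print("front pad",fp,"rear",rp,"end front at joint .31",P(p,(-.055,.25,.089)))
E
python3 fit.py
```

```text
[0.5772 0.0546 0.0107 0.034  0.1764 0.1097]
[[-0.0, -0.8], [-3.0, -2.2], [-0.6, 1.1], [0.1, -1.6], [2.4, -0.4], [-1.3, -1.7], [1.1, -1.7], [0.3, -1.4], [-2.0, 0.9], [0.5, 2.8], [-0.2, -0.6], [-0.4, -0.3], [-0.2, 1.2], [-0.4, 0.6], [0.1, -1.6], [0.3, -0.4]]
carriage target joint 0.2846661961467891 pointer y now -.175
sc [array([ 0.3118, -0.1231]), array([ 0.3079, -0.0306]), array([ 0.2022, -0.0274]), array([ 0.2025, -0.1241])] [ 0.2561 -0.0763]
si [array([ 0.3057, -0.0318]), array([ 0.1978, -0.0285]), array([ 0.2011, -0.1272]), array([ 0.3061, -0.1322])] [ 0.252675 -0.079925]
headtop [ 0.2202 -0.1125]
headtop [ 0.2033 -0.0839]
headtop [ 0.2145 -0.0513]
headtop [ 0.2386 -0.0478]
headtop [ 0.2456 -0.1065]
headtop side [ 0.262  -0.1091]
headtop side [ 0.2318 -0.1239]
headtop side [ 0.2153 -0.107 ]
headtop side [ 0.2386 -0.0906]
front pad [ 0.52289012 -0.00596368  0.089     ] rear [ 0.52534838 -0.23595054  0.089     ] end front at joint .31 [0.51957681 0.30401862 0.089     ]
```

Run:
```python
from h import *
for n,uv,vs in [("turq",(381,186),(394,257)),("yel",(326,173),(388,214))]:
    a=at_z("scene",uv,0); print(n,np.round(a,3))
# head top heights by triangulation of top points (view px *0.8)
for n,a,b in [("turq top",(480,166),(507,253)),("yel top",(410,154),(511,201)),("grey top",(381,262),(300,216))]:
    o1,d1=ray("scene",np.array(a)*.8);o2,d2=ray("side",np.array(b)*.8)
    t=np.linalg.lstsq(np.c_[d1,-d2],o2-o1,rcond=None)[0];print(n,np.round(o1+d1*t[0],3),np.round(o2+d2*t[1],3))
k=r.calibration("wrist");print(np.round(k["K"],0).tolist(),np.round(k["extrinsics"],3).tolist())
```

```text
turq [0.336 0.102 0.   ]
yel [ 0.308 -0.118  0.   ]
turq top [0.332 0.098 0.216] [0.33  0.094 0.222]
yel top [ 0.306 -0.11   0.212] [ 0.303 -0.115  0.22 ]
grey top [ 0.812 -0.022  0.206] [ 0.808 -0.029  0.214]
[[359.0, 0.0, 316.0], [0.0, 359.0, 196.0], [0.0, 0.0, 1.0]] [[0.287, 0.921, 0.263, 0.123], [0.958, -0.276, -0.079, 0.668], [-0.0, 0.275, -0.961, 0.385], [0.0, 0.0, 0.0, 1.0]]
```

>>> arm_command:
  series:
    - {"tz": -30,"twist": -0.1}
    - {"tz": -30,"twist": -0.1}
    - {"twist": -0.1}

```text
invalid input at $.series[0]: expected keys hand, tx, ty, tz, twist
```

>>> arm_command:
  series:
    - {"hand": 1,"tx": 0,"ty": 0,"tz": -30,"twist": -0.1}
    - {"hand": 1,"tx": 0,"ty": 0,"tz": -20,"twist": -0.1}
    - {"hand": 1,"tx": 0,"ty": 0,"tz": 0,"twist": -0.1}
    - {"hand": 1,"tx": -40,"ty": 0,"tz": 0,"twist": 0}
    - {"hand": 1,"tx": -40,"ty": 0,"tz": 0,"twist": 0}
    - {"hand": 1,"tx": -40,"ty": 0,"tz": 0,"twist": 0}
    - {"hand": 1,"tx": -40,"ty": 0,"tz": 0,"twist": 0}
    - {"hand": 1,"tx": -30,"ty": -28,"tz": 0,"twist": 0}

```text
t: 1.67
ee_pos: [0.3861, 0.6225, 0.2897]
ee_rot: [3.141, -0.0, -3.132]
force: [-0.1, -0.5, -0.8]
width: 0.0875
finger_force: 0.0
```

>>> arm_command:
  series:
    - {"hand": 1,"tx": -30,"ty": -28,"tz": 0,"twist": 0}
    - {"hand": 1,"tx": -30,"ty": -28,"tz": 0,"twist": 0}
    - {"hand": 1,"tx": -30,"ty": -28,"tz": 0,"twist": 0}
    - {"hand": 1,"tx": -30,"ty": -28,"tz": 0,"twist": 0}
    - {"hand": 1,"tx": -25,"ty": -30,"tz": 0,"twist": 0}
    - {"hand": 1,"tx": 0,"ty": -40,"tz": 0,"twist": 0}
    - {"hand": 1,"tx": 0,"ty": -40,"tz": 0,"twist": 0}
    - {"hand": 1,"tx": 0,"ty": -40,"tz": 0,"twist": 0}

```text
t: 2.33
ee_pos: [0.5318, 0.3572, 0.291]
ee_rot: [-3.141, -0.0, -3.134]
force: [0.5, -0.2, -0.2]
width: 0.0881
finger_force: 0.0
```

Run:
```python
from h import *
s=r.sense();print(s["t"],s["ee_pos"],s["ee_rot"],s["force"])
f=r.grab_frame("wrist");cv2.imwrite("pics/w1.png",f[:,:,::-1])
print(np.round(r.calibration("wrist")["extrinsics"],3).tolist())
for q in ["mark","index","front_pad","dryer"]: print(q,[(np.round(x["point"]).tolist(),round(x["score"],2)) for x in r.search_frame(q,"wrist")[:3]])
```

```text
2.3333 [0.53182969 0.35716363 0.29099916] [-3.14137324e+00 -1.07759159e-04 -3.13407050e+00] [ 0.5206348  -0.21027149 -0.17913625]
[[0.002, 0.961, 0.275, 0.46], [1.0, 0.0, -0.006, 0.348], [-0.006, 0.275, -0.961, 0.435], [0.0, 0.0, 0.0, 1.0]]
mark []
index [([42.0, 194.0], 0.7)]
front_pad []
dryer [([80.0, 20.0], 0.94)]
```

View pics/w1.png

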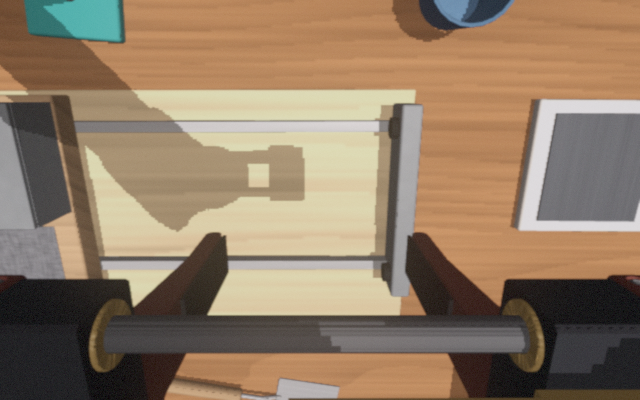

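The wrist view shows the board's +y end at column 414, its robot-side edge at row 91, the stop block at (400,200), and the deck's front edge near column 60. I'll check these against the fit.

Run:
```python
from h import *
from fit import P
p=np.load("p.npy")
for n,l in [("board corner 414,91",(-.16+p[3],.42,.012)),("deck corner 52,97",(-.12,.035,.062)),("deck corner far",(.12,.035,.062)),("housing top corner",(-.113,.03,.116))]:
    print(n,np.round(proj("wrist",P(p,l)),1))
for uv,z in [((414,91),.012),((400,315),.012),((52,97),.062),((400,105),.04)]: print(uv,np.round(at_z("wrist",uv,z),4), )
```

```text
board corner 414,91 [417.7  84.9]
deck corner 52,97 [44.6 90.8]
deck corner far [ 87.3 302.8]
housing top corner [-5.3 98.8]
(414, 91) [0.4534 0.4696 0.012 ]
(400, 315) [0.7444 0.475  0.012 ]
(52, 97) [0.4628 0.0946 0.062 ]
(400, 105) [0.4681 0.4485 0.04  ]
```

>>> arm_command:
  series:
    - {"hand": 1,"tx": 0,"ty": -40,"tz": 0,"twist": 0}
    - {"hand": 1,"tx": 0,"ty": -40,"tz": 0,"twist": 0}
    - {"hand": 1,"tx": 0,"ty": -40,"tz": 0,"twist": 0}
    - {"hand": 1,"tx": 0,"ty": -40,"tz": 0,"twist": 0}

```text
t: 2.92
ee_pos: [0.5325, 0.2, 0.2912]
ee_rot: [3.141, 0.0, -3.129]
force: [-0.4, -0.4, -0.0]
width: 0.0877
finger_force: 0.0
```

Run:
```python
from h import *
s=r.sense();print(s["t"],s["ee_pos"],s["ee_rot"],s["force"])
f=r.grab_frame("wrist");cv2.imwrite("pics/w2.png",f[:,:,::-1])
for q in ["mark","index","front_pad","dryer"]: print(q,[(np.round(x["point"]).tolist(),round(x["score"],2)) for x in r.search_frame(q,"wrist")[:3]])
```

```text
2.9167 [0.53254198 0.20002907 0.29118272] [ 3.14105356e+00  2.85453589e-05 -3.12948860e+00] [-0.38213885 -0.38524126 -0.03092455]
mark [([286.0, 356.0], 0.7)]
index [([114.0, 177.0], 0.85)]
front_pad [([110.0, 164.0], 0.73), ([283.0, 358.0], 0.49)]
dryer [([226.0, 22.0], 0.93), ([40.0, 7.0], 0.85), ([184.0, 382.0], 0.77)]
```

View pics/w2.png

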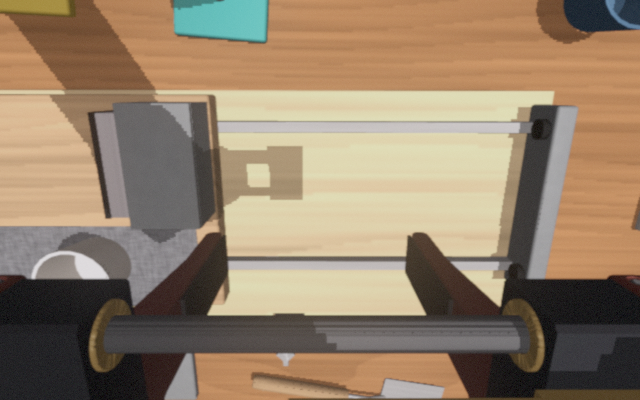

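Run:
```python
from h import *
import fit
from fit import P,f
from scipy.optimize import least_squares
p0=np.load("p.npy")
for n,uv,z in [("board corner",(553,91),.012),("hous top back-rob",(114,103),.116),("hous top back-far",(131,229),.116),("hous front",(191,103),.116),("hous front far",(199,227),.116),("pad",(92,112),.109),("pad",(107,217),.109),("mark tip",(286,357),.072)]:
    print(n,np.round(at_z("wrist",uv,z),4))
W=[((553,91),lambda p:(-.16+p[3],.42,.012)),((92,112),lambda p:(-.105,-.06,.109)),((107,217),lambda p:(-.005,-.06,.109)),((114,103),None),((191,103),None)]
W=[w for w in W if w[1]]+[((286,357),lambda p:(p[4],p[5],.075))]
g=lambda p:np.concatenate([f(p)]+[(proj("wrist",P(p,l(p)))-uv)/2 for uv,l in W])
q=least_squares(g,p0,loss="soft_l1");p=q.x
print(np.round(p,4),np.round(g(p).reshape(-1,2)[-4:]*2,1).tolist(),"target joint",p[5]+.175)
np.save("p.npy",p)
print("pocket centre",P(p,(-.055,-.175,.095)),"front face y",P(p,(-.055,-.06,.09)))
```

```text
board corner [0.4527 0.4683 0.012 ]
hous top back-rob [0.4683 0.0268 0.116 ]
hous top back-far [0.5839 0.0263 0.116 ]
hous front [0.4675 0.0929 0.116 ]
hous front far [0.5812 0.0908 0.116 ]
pad [0.4764 0.0024 0.109 ]
pad [0.5745 0.0011 0.109 ]
mark tip [0.7641 0.1674 0.072 ]
[0.5796 0.0566 0.0077 0.0326 0.1753 0.1087] [[7.2, -3.4], [-7.8, -1.7], [-4.6, 0.4], [-0.9, -5.3]] target joint 0.283747253336477
pocket centre [ 0.52592999 -0.11879265  0.095     ] front face y [ 0.52504238 -0.00379607  0.09      ]
```

>>> arm_command:
  series:
    - {"hand": 1,"tx": 0,"ty": -40,"tz": 0,"twist": 0}
    - {"hand": 1,"tx": 0,"ty": -40,"tz": 0,"twist": 0}
    - {"hand": 1,"tx": 0,"ty": -40,"tz": 0,"twist": 0}
    - {"hand": 1,"tx": 0,"ty": -40,"tz": 0,"twist": 0}
    - {"hand": 1,"tx": 2,"ty": -40,"tz": 0,"twist": 0}
    - {"hand": 1,"tx": 2,"ty": -40,"tz": 0,"twist": 0}
    - {"hand": 1,"tx": 2,"ty": -40,"tz": 0,"twist": 0}
    - {"hand": 1,"tx": 0,"ty": -35,"tz": 0,"twist": 0}

```text
t: 3.83
ee_pos: [0.5302, -0.1158, 0.2914]
ee_rot: [3.142, 0.0, -3.13]
force: [0.1, -0.9, -0.1]
width: 0.0879
finger_force: 0.0
```

Run:
```python
from h import *
s=r.sense();print(s["t"],s["ee_pos"],s["ee_rot"],s["force"])
f=r.grab_frame("wrist");cv2.imwrite("pics/w3.png",f[:,:,::-1])
```

```text
3.8333 [ 0.53017665 -0.11578618  0.29142849] [ 3.14156361e+00  3.67077963e-04 -3.13000059e+00] [ 0.10913736 -0.91155372 -0.0867778 ]
```

View pics/w3.png

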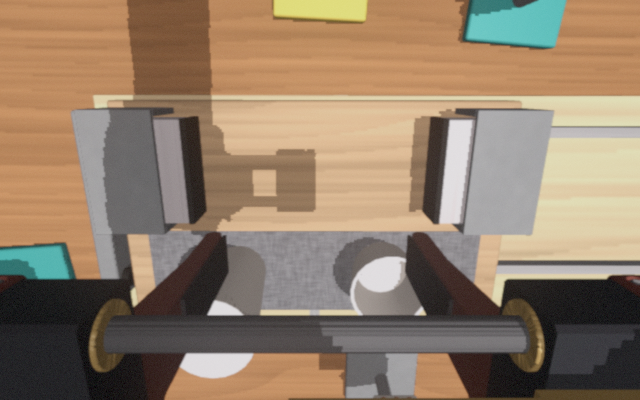

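>>> arm_command:
  series:
    - {"hand": 1,"tx": 4,"ty": 0,"tz": 38,"twist": 0}
    - {"hand": 1,"tx": 0,"ty": 0,"tz": 38,"twist": 0}
    - {"hand": 1,"tx": 0,"ty": 0,"tz": 38,"twist": 0}
    - {"hand": 1,"tx": 0,"ty": 0,"tz": 38,"twist": 0}
    - {"hand": 1,"tx": 0,"ty": 0,"tz": 30,"twist": 0}
    - {"hand": 1,"tx": 0,"ty": 0,"tz": 14,"twist": 0}
    - {"hand": 1,"tx": 0,"ty": 0,"tz": 0,"twist": 0}

```text
t: 4.47
ee_pos: [0.5242, -0.1125, 0.0915]
ee_rot: [3.14, -0.007, -3.129]
force: [-0.4, 0.3, -0.3]
width: 0.0879
finger_force: 0.0
```

Run:
```python
from h import *
s=r.sense();print(s["t"],s["ee_pos"],s["ee_rot"],s["force"])
f=r.grab_frame("wrist");g=r.grab_frame("side")
cv2.imwrite("pics/s3.png",g[:,:,::-1]);cv2.imwrite("pics/w4r.png",f[:,:,::-1])
cv2.imwrite("pics/w4.png",np.vstack([f,g[100:300]])[:,:,::-1])
```

```text
4.4667 [ 0.52420399 -0.11253064  0.09149579] [ 3.14012814 -0.00665646 -3.12897804] [-0.39128417  0.26816906 -0.26590104]
```

View pics/w4.png

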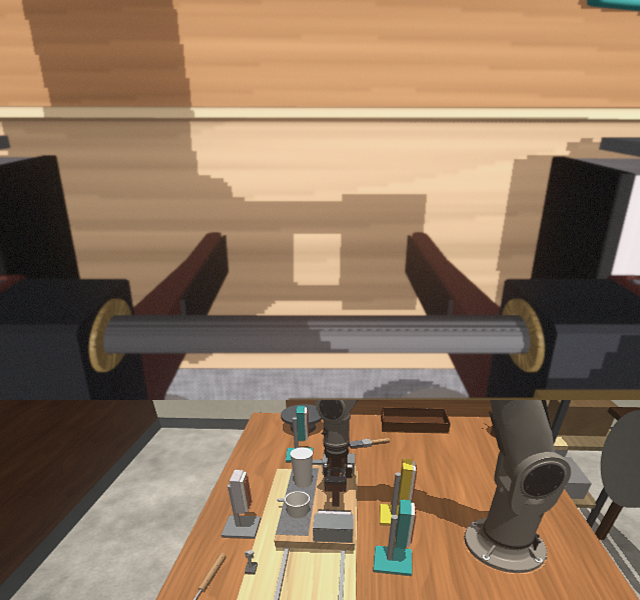

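Run:
```python
from h import *
for uv in [(553,155),(56,155),(536,278),(77,278)]: print(uv,np.round(at_z("wrist",uv,.069),4))
f=cv2.imread("pics/w4r.png",0); 
for row in (170,200,230,260): print(row,f[row,40:90:3].tolist(),f[row,525:575:3].tolist())
```

```text
(553, 155) [ 0.4791 -0.0022  0.069 ]
(56, 155) [ 0.4818 -0.2387  0.069 ]
(536, 278) [0.5441 0.0014 0.069 ]
(77, 278) [ 0.5468 -0.2398  0.069 ]
170 [30, 33, 31, 29, 30, 26, 52, 133, 135, 135, 136, 137, 136, 136, 134, 137, 138] [149, 147, 148, 148, 148, 148, 147, 146, 124, 31, 21, 32, 28, 23, 26, 25, 21]
200 [19, 16, 27, 23, 29, 28, 26, 27, 60, 142, 142, 140, 144, 143, 143, 142, 143] [139, 138, 137, 138, 138, 139, 126, 25, 27, 20, 28, 26, 19, 18, 25, 17, 22]
230 [13, 21, 24, 23, 22, 26, 22, 23, 28, 28, 68, 138, 135, 133, 133, 135, 133] [136, 137, 137, 135, 135, 37, 22, 31, 20, 20, 26, 25, 18, 22, 18, 23, 19]
260 [18, 23, 30, 24, 23, 23, 22, 20, 21, 19, 18, 20, 73, 122, 123, 119, 122] [134, 135, 132, 58, 24, 26, 26, 20, 28, 25, 24, 28, 22, 25, 17, 21, 28]
```

>>> arm_command:
  series:
    - {"hand": 1,"tx": 0,"ty": 20,"tz": -3,"twist": 0}
    - {"hand": 1,"tx": 0,"ty": 15,"tz": 0,"twist": 0}
    - {"hand": 1,"tx": 0,"ty": 5,"tz": 0,"twist": 0}
    - {"hand": 1,"tx": 0,"ty": 0,"tz": 0,"twist": 0}

```text
t: 4.9
ee_pos: [0.5266, -0.0736, 0.0997]
ee_rot: [3.141, 0.003, -3.13]
force: [-0.3, -0.2, 0.6]
width: 0.0877
finger_force: 0.0
```

```bash
cat >> h.py <<'E'
def look(name=None):
    """wrist picture -> y of pad face bottom edges (world), via dark/bright boundary on rows 165..200"""
    s=r.sense(); c=r.calibration("wrist"); f=r.grab_frame("wrist"); g=cv2.cvtColor(f,cv2.COLOR_RGB2GRAY).astype(float)
    if name: cv2.imwrite(f"pics/{name}.png",f[:,:,::-1])
    out={}
    for side,sg in (("rear",-1),("front",1)):
        ys=[]
        for row in range(166,204,2):
            x=g[row]; rng=range(316,630) if sg>0 else range(316,10,-1)
            for u in rng:
                if x[u+sg]<55 and x[u+2*sg]<55 and x[u+6*sg]<55 and x[u-4*sg]>80:
                    o,d=ray("wrist",(u,row),c); ys.append((o+d*(.069-o[2])/d[2])[1]); break
        out[side]=(round(float(np.median(ys)),4),len(ys)) if ys else None
    print("t",round(s["t"],3),"tcp",np.round(s["ee_pos"],4),"F",np.round(s["force"],2),"w",round(s["width"],4),out)
    return out
E
python3 -c "
from h import *
look('w5')"
```

```text
t 4.9 tcp [ 0.5266 -0.0736  0.0997] F [-0.28 -0.15  0.56] w 0.0877 {'rear': None, 'front': (-0.003, 19)}
```

>>> arm_command:
  series:
    - {"hand": 1,"tx": 0,"ty": 6,"tz": 0,"twist": 0}
    - {"hand": 1,"tx": 0,"ty": 6,"tz": 0,"twist": 0}
    - {"hand": 1,"tx": 0,"ty": 6,"tz": 0,"twist": 0}
    - {"hand": 1,"tx": 0,"ty": 6,"tz": 0,"twist": 0}
    - {"hand": 1,"tx": 0,"ty": 6,"tz": 0,"twist": 0}
    - {"hand": 1,"tx": 0,"ty": 6,"tz": 0,"twist": 0}
    - {"hand": 1,"tx": 0,"ty": 6,"tz": 0,"twist": 0}
    - {"hand": 1,"tx": 0,"ty": 6,"tz": 0,"twist": 0}

```text
t: 5.62
ee_pos: [0.5247, -0.0273, 0.0984]
ee_rot: [-3.142, 0.0, -3.134]
force: [0.9, -1.1, 1.2]
width: 0.0878
finger_force: 0.4
```

>>> arm_command:
  series:
    - {"hand": 1,"tx": 0,"ty": 6,"tz": 0,"twist": 0}
    - {"hand": 1,"tx": 0,"ty": 6,"tz": 0,"twist": 0}
    - {"hand": 1,"tx": 0,"ty": 6,"tz": 0,"twist": 0}

```text
t: 5.87
ee_pos: [0.5244, -0.009, 0.0982]
ee_rot: [3.141, -0.0, -3.133]
force: [-0.2, -0.6, 0.5]
width: 0.0875
finger_force: 0.0
```

```bash
python3 -c "
from h import *
look('w6');look();look()"
```

```text
t 5.867 tcp [ 0.5244 -0.009   0.0982] F [-0.22 -0.63  0.49] w 0.0875 {'rear': None, 'front': (0.0508, 17)}
t 5.917 tcp [ 0.5245 -0.0076  0.0982] F [0.25 0.67 0.57] w 0.0877 {'rear': None, 'front': (0.0571, 19)}
t 5.967 tcp [ 0.5245 -0.0083  0.0982] F [-0.52  1.16  0.82] w 0.0877 {'rear': None, 'front': (0.0636, 19)}
```

>>> arm_command:
  series:
    - {"hand": 1,"tx": 0,"ty": 4,"tz": 0,"twist": 0}
    - {"hand": 1,"tx": 0,"ty": 4,"tz": 0,"twist": 0}
    - {"hand": 1,"tx": 0,"ty": 4,"tz": 0,"twist": 0}
    - {"hand": 1,"tx": 0,"ty": 4,"tz": 0,"twist": 0}
    - {"hand": 1,"tx": 0,"ty": 4,"tz": 0,"twist": 0}
    - {"hand": 1,"tx": 0,"ty": 4,"tz": 0,"twist": 0}
    - {"hand": 1,"tx": 0,"ty": 4,"tz": 0,"twist": 0}
    - {"hand": 1,"tx": 0,"ty": 4,"tz": 0,"twist": 0}

```text
t: 6.68
ee_pos: [0.5243, 0.0226, 0.0984]
ee_rot: [3.142, 0.0, -3.133]
force: [-0.1, 0.3, 0.0]
width: 0.0878
finger_force: 0.0
```

```bash
python3 -c "
from h import *
look('w7');look()"
```

```text
t 6.683 tcp [0.5243 0.0226 0.0984] F [-0.15  0.31  0.05] w 0.0878 {'rear': (-0.0845, 19), 'front': (0.1474, 19)}
t 6.733 tcp [0.5243 0.0236 0.0983] F [-0.67  0.56 -0.11] w 0.0877 {'rear': (-0.0792, 19), 'front': (0.1526, 19)}
```

>>> arm_command:
  series:
    - {"hand": 1,"tx": 0,"ty": 5,"tz": 0,"twist": 0}
    - {"hand": 1,"tx": 0,"ty": 5,"tz": 0,"twist": 0}
    - {"hand": 1,"tx": 0,"ty": 5,"tz": 0,"twist": 0}
    - {"hand": 1,"tx": 0,"ty": 5,"tz": 0,"twist": 0}
    - {"hand": 1,"tx": 0,"ty": 5,"tz": 0,"twist": 0}
    - {"hand": 1,"tx": 0,"ty": 5,"tz": 0,"twist": 0}
    - {"hand": 1,"tx": 0,"ty": 5,"tz": 0,"twist": 0}
    - {"hand": 1,"tx": 0,"ty": 5,"tz": 0,"twist": 0}

```text
t: 7.45
ee_pos: [0.524, 0.0628, 0.0984]
ee_rot: [3.142, 0.0, -3.133]
force: [1.0, 0.0, 0.5]
width: 0.0879
finger_force: 0.0
```

```bash
python3 -c "
from h import *
look('w8');look()"
```

```text
t 7.45 tcp [0.524  0.0628 0.0984] F [0.96 0.04 0.54] w 0.0879 {'rear': (-0.0098, 19), 'front': None}
t 7.5 tcp [0.524  0.064  0.0983] F [ 0.28  0.48 -0.07] w 0.0879 {'rear': (-0.0054, 19), 'front': None}
```

>>> arm_command:
  series:
    - {"hand": 1,"tx": 0,"ty": 5.5,"tz": 0,"twist": 0}
    - {"hand": 1,"tx": 0,"ty": 5.5,"tz": 0,"twist": 0}
    - {"hand": 1,"tx": 0,"ty": 5.5,"tz": 0,"twist": 0}
    - {"hand": 1,"tx": 0,"ty": 3.4,"tz": 0,"twist": 0}
    - {"hand": 1,"tx": 0,"ty": 3.4,"tz": 0,"twist": 0}
    - {"hand": 1,"tx": 0,"ty": 3.4,"tz": 0,"twist": 0}
    - {"hand": 1,"tx": 0,"ty": 3.4,"tz": 0,"twist": 0}
    - {"hand": 1,"tx": 0,"ty": 3.4,"tz": 0,"twist": 0}

```text
t: 8.22
ee_pos: [0.5237, 0.0961, 0.0984]
ee_rot: [3.142, 0.0, -3.133]
force: [-0.4, 1.5, 0.2]
width: 0.0875
finger_force: 0.2
```

>>> arm_command:
  series:
    - {"hand": 1,"tx": 0,"ty": 3.4,"tz": 0,"twist": 0}
    - {"hand": 1,"tx": 0,"ty": 3.4,"tz": 0,"twist": 0}
    - {"hand": 1,"tx": 0,"ty": 3.4,"tz": 0,"twist": 0}

```text
t: 8.47
ee_pos: [0.5236, 0.1061, 0.0983]
ee_rot: [-3.142, -0.0, -3.134]
force: [-0.7, -0.5, -1.6]
width: 0.0875
finger_force: 0.0
```

```bash
python3 -c "
from h import *
look('w9');look()"
```

```text
t 8.467 tcp [0.5236 0.1061 0.0983] F [-0.66 -0.47 -1.63] w 0.0875 {'rear': (0.0491, 11), 'front': None}
t 8.517 tcp [0.5236 0.1069 0.0983] F [-0.02  0.05 -0.72] w 0.0879 {'rear': (0.0494, 11), 'front': None}
```

>>> arm_command:
  series:
    - {"hand": 1,"tx": 0,"ty": 10,"tz": 0,"twist": 0}
    - {"hand": 1,"tx": 0,"ty": 20,"tz": 0,"twist": 0}
    - {"hand": 1,"tx": 0,"ty": 20,"tz": 0,"twist": 0}
    - {"hand": 1,"tx": 0,"ty": 5,"tz": 0,"twist": 0}

```text
t: 8.9
ee_pos: [0.523, 0.1649, 0.0984]
ee_rot: [3.14, 0.0, -3.13]
force: [-0.9, 0.6, -0.6]
width: 0.088
finger_force: 0.0
```

```bash
python3 -c "
from h import *
look('w10');look()
f=r.grab_frame('side');cv2.imwrite('pics/s4.png',f[:,:,::-1])
cv2.imwrite('pics/s4c.png',cv2.resize(f[190:290,220:380,::-1],None,fx=5,fy=5,interpolation=cv2.INTER_CUBIC))
look()"
```

```text
t 8.9 tcp [0.523  0.1649 0.0984] F [-0.87  0.62 -0.6 ] w 0.088 {'rear': (0.0516, 19), 'front': (0.2834, 19)}
t 8.95 tcp [0.523  0.1644 0.0983] F [-0.13  0.18 -1.02] w 0.0877 {'rear': (0.0517, 19), 'front': (0.2835, 19)}
t 9.05 tcp [0.523  0.1608 0.0982] F [-1.05 -0.66 -0.68] w 0.0877 {'rear': (0.0519, 19), 'front': (0.2837, 19)}
```

View pics/s4c.png

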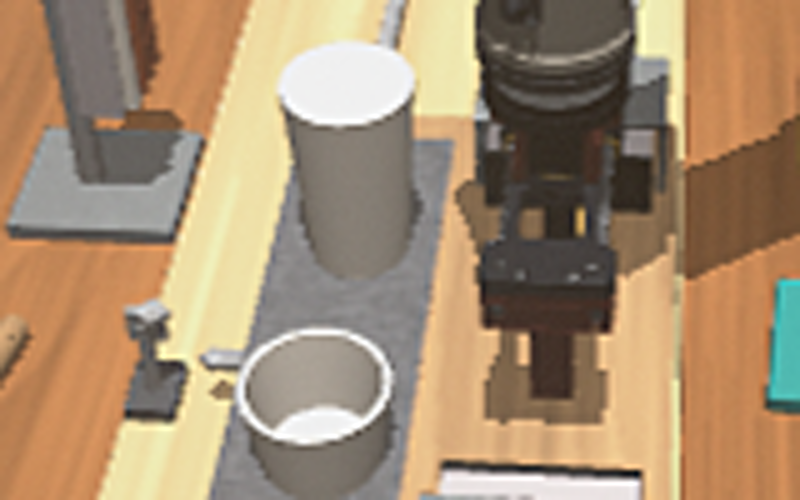

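Side crop: the pointer tip is at crop (204,357) and the mark rod spans roughly from (148,305) at the top to (152,385) at the foot. Both cups are upright. Next I'll measure how far apart they are.

Run:
```python
from h import *
from fit import P
p=np.load("p.npy"); c=lambda x,y:(220+x/5,190+y/5)
print("pointer",at_z("side",c(204,358),.053))
for uv,z in [((146,303),.078),((152,375),.025),((154,412),.012)]: print("mark",uv,z,at_z("side",c(*uv),z))
for z in (.078,.053,.025): print(z,np.round((proj("side",P(p,(p[4],p[5],z)))-[220,190])*5))
g=(look()); print("pointer expected y",(g["rear"][0]+g["front"][0])/2+.0015,"mark fit",P(p,(p[4],p[5],0)))
for cam in ("scene",):
    f=r.grab_frame(cam); cv2.imwrite("pics/sc2c.png",cv2.resize(f[190:290,290:420,::-1],None,fx=6,fy=6,interpolation=cv2.INTER_CUBIC))
```

```text
pointer [0.71961894 0.17395061 0.053     ]
mark (146, 303) 0.078 [0.75339524 0.1577671  0.078     ]
mark (152, 375) 0.025 [0.75568884 0.16331796 0.025     ]
mark (154, 412) 0.012 [0.75239746 0.17970936 0.012     ]
0.078 [141. 314.]
0.053 [147. 346.]
0.025 [154. 380.]
t 9.1 tcp [0.5231 0.1599 0.0983] F [-0.17 -0.33 -1.  ] w 0.0883 {'rear': (0.0521, 19), 'front': (0.2839, 19)}
pointer expected y 0.16949999999999998 mark fit [0.75400222 0.16672344 0.        ]
```

View pics/sc2c.png

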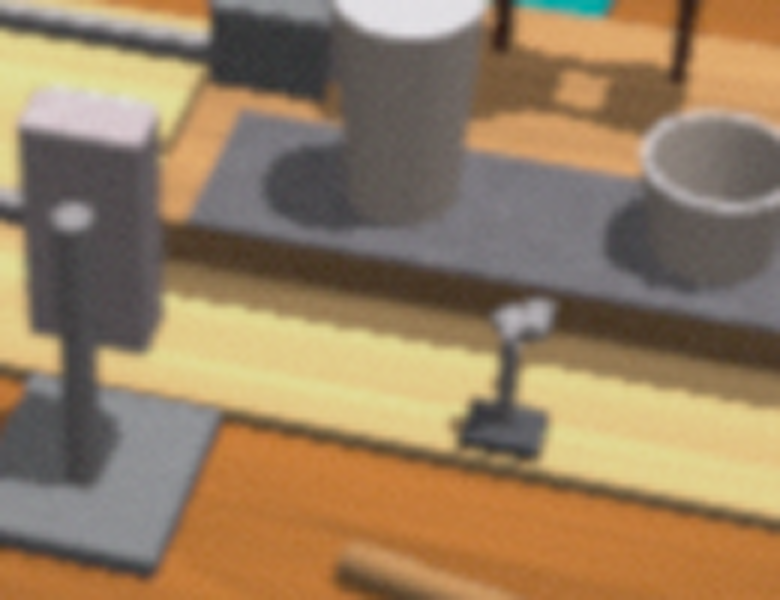

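Run:
```python
from h import *
def tri(a,b):
    o1,d1=ray("scene",a);o2,d2=ray("side",b)
    t=np.linalg.lstsq(np.c_[d1,-d2],o2-o1,rcond=None)[0];A,B=o1+d1*t[0],o2+d2*t[1];return np.round((A+B)/2,4),np.round(A-B,4)
sc=lambda x,y:(290+x/6-.4,190+y/6-.4); sd=lambda x,y:(220+x/5-.4,190+y/5-.4)
print("flag",tri(sc(512,318),sd(146,310)))
print("rod foot",tri(sc(508,402),sd(153,372)))
print("foot centre top",tri(sc(503,427),sd(157,388)))
print("pointer tip",tri(sc(535,312),sd(205,358)))
# foot corners on the board z=.012 / side picture
for q in [(127,418),(178,419),(187,365)]: print("side foot",q,np.round(at_z("side",sd(*q),.012),4))
for q in [(458,440),(538,458),(549,410)]: print("scene foot",q,np.round(at_z("scene",sc(*q),.012),4))
for q in ["mark","index"]:
    for c in ("side","scene"):
        r.grab_frame(c); print(q,c,[(np.round(x["point"],1).tolist(),round(x["score"],2)) for x in r.search_frame(q,c)[:3]])
look()
```

```text
flag (array([0.7513, 0.1658, 0.0838]), array([-0.0009, -0.0018,  0.0014]))
rod foot (array([0.7541, 0.1667, 0.0336]), array([-0.0004, -0.0008,  0.0006]))
foot centre top (array([0.7545, 0.1649, 0.0176]), array([-0.    , -0.0001,  0.    ]))
pointer tip (array([0.7178, 0.173 , 0.059 ]), array([-0.003 , -0.0059,  0.0045]))
side foot (127, 418) [0.7684 0.1839 0.012 ]
side foot (178, 419) [0.7389 0.1825 0.012 ]
side foot (187, 365) [0.7429 0.1407 0.012 ]
scene foot (458, 440) [0.764  0.1448 0.012 ]
scene foot (538, 458) [0.765  0.1848 0.012 ]
scene foot (549, 410) [0.73  0.183 0.012]
mark side [([249.4, 263.2], 0.8)]
mark scene [([390.3, 221.3], 0.67), ([376.2, 260.4], 0.49), ([391.6, 215.9], 0.41)]
index side [([312.1, 292.3], 0.58)]
index scene [([391.4, 215.9], 0.83), ([324.4, 238.9], 0.7)]
t 9.6 tcp [0.5232 0.1607 0.0983] F [-0.    0.2  -0.81] w 0.0879 {'rear': (0.0522, 19), 'front': (0.284, 19)}
```

>>> arm_command:
  series:
    - {"hand": 1,"tx": 0,"ty": -8,"tz": 0,"twist": 0}
    - {"hand": 1,"tx": 0,"ty": -10,"tz": 0,"twist": 0}
    - {"hand": 1,"tx": 0,"ty": -10,"tz": 0,"twist": 0}
    - {"hand": 1,"tx": 0,"ty": -8,"tz": 0,"twist": 0}
    - {"hand": 1,"tx": 0,"ty": -6,"tz": 0,"twist": 0}
    - {"hand": 1,"tx": 0,"ty": -3,"tz": 0,"twist": 0}
    - {"hand": 1,"tx": 0,"ty": -1,"tz": 0,"twist": 0}
    - {"hand": 1,"tx": 0,"ty": 0,"tz": 0,"twist": 0}

```text
t: 10.32
ee_pos: [0.5236, 0.1147, 0.0984]
ee_rot: [3.141, 0.0, -3.134]
force: [0.2, 0.1, 0.1]
width: 0.0882
finger_force: 0.0
```

```bash
python3 -c "
from h import *
look();look()"
```

```text
t 10.317 tcp [0.5236 0.1147 0.0984] F [0.21 0.07 0.09] w 0.0882 {'rear': (0.0521, 16), 'front': None}
t 10.367 tcp [0.5236 0.1151 0.0984] F [0.26 0.02 0.31] w 0.0881 {'rear': (0.052, 15), 'front': None}
```

>>> arm_command:
  series:
    - {"hand": 1,"tx": 0,"ty": -1,"tz": 0,"twist": 0}
    - {"hand": 1,"tx": 0,"ty": -1,"tz": 0,"twist": 0}
    - {"hand": 1,"tx": 0,"ty": -1,"tz": 0,"twist": 0}
    - {"hand": 1,"tx": 0,"ty": -0.7,"tz": 0,"twist": 0}
    - {"hand": 1,"tx": 0,"ty": -0.3,"tz": 0,"twist": 0}
    - {"hand": 1,"tx": 0,"ty": -0.3,"tz": 0,"twist": 0}
    - {"hand": 1,"tx": 0,"ty": -0.3,"tz": 0,"twist": 0}
    - {"hand": 1,"tx": 0,"ty": -0.3,"tz": 0,"twist": 0}

```text
t: 11.08
ee_pos: [0.5236, 0.11, 0.0984]
ee_rot: [3.142, 0.0, -3.133]
force: [0.3, 1.3, 0.2]
width: 0.0878
finger_force: 0.0
```

>>> arm_command:
  series:
    - {"hand": 1,"tx": 0,"ty": -0.3,"tz": 0,"twist": 0}
    - {"hand": 1,"tx": 0,"ty": -0.3,"tz": 0,"twist": 0}
    - {"hand": 1,"tx": 0,"ty": -0.3,"tz": 0,"twist": 0}
    - {"hand": 1,"tx": 0,"ty": -0.3,"tz": 0,"twist": 0}
    - {"hand": 1,"tx": 0,"ty": -0.3,"tz": 0,"twist": 0}
    - {"hand": 1,"tx": 0,"ty": -0.3,"tz": 0,"twist": 0}
    - {"hand": 1,"tx": 0,"ty": -0.3,"tz": 0,"twist": 0}
    - {"hand": 1,"tx": 0,"ty": -0.3,"tz": 0,"twist": 0}

```text
t: 11.75
ee_pos: [0.5236, 0.1075, 0.0984]
ee_rot: [3.142, -0.0, -3.133]
force: [0.1, 0.6, -0.2]
width: 0.0883
finger_force: 0.0
```

```bash
python3 -c "
from h import *
look();look()"
```

```text
t 11.75 tcp [0.5236 0.1075 0.0984] F [ 0.1   0.58 -0.17] w 0.0883 {'rear': (0.052, 10), 'front': None}
t 11.8 tcp [0.5236 0.1074 0.0983] F [ 0.5  -0.1  -0.27] w 0.0881 {'rear': (0.0518, 9), 'front': None}
```

>>> arm_command:
  series:
    - {"hand": 1,"tx": 0,"ty": -0.3,"tz": 0,"twist": 0}
    - {"hand": 1,"tx": 0,"ty": -0.3,"tz": 0,"twist": 0}
    - {"hand": 1,"tx": 0,"ty": -0.3,"tz": 0,"twist": 0}
    - {"hand": 1,"tx": 0,"ty": -0.3,"tz": 0,"twist": 0}

```text
t: 12.18
ee_pos: [0.5236, 0.1063, 0.0983]
ee_rot: [3.142, -0.0, -3.133]
force: [-0.3, -0.0, 0.1]
width: 0.0876
finger_force: 0.0
```

```bash
python3 -c "
from h import *
look();look()"
```

```text
t 12.183 tcp [0.5236 0.1063 0.0983] F [-0.25 -0.01  0.15] w 0.0876 {'rear': (0.0508, 8), 'front': None}
t 12.233 tcp [0.5236 0.1063 0.0984] F [-0.58  0.31  1.11] w 0.0882 {'rear': (0.0507, 8), 'front': None}
```

>>> arm_command:
  series:
    - {"hand": 1,"tx": 0,"ty": -0.3,"tz": 0,"twist": 0}
    - {"hand": 1,"tx": 0,"ty": -0.3,"tz": 0,"twist": 0}
    - {"hand": 1,"tx": 0,"ty": -0.3,"tz": 0,"twist": 0}
    - {"hand": 1,"tx": 0,"ty": 4,"tz": 0,"twist": 0}
    - {"hand": 1,"tx": 0,"ty": 10,"tz": 0,"twist": 0}
    - {"hand": 1,"tx": 0,"ty": 15,"tz": 0,"twist": 0}
    - {"hand": 1,"tx": 0,"ty": 15,"tz": 0,"twist": 0}
    - {"hand": 1,"tx": 0,"ty": 8,"tz": 0,"twist": 0}

```text
t: 12.95
ee_pos: [0.523, 0.1605, 0.0984]
ee_rot: [3.14, 0.0, -3.131]
force: [-0.1, -0.1, 0.3]
width: 0.0881
finger_force: 0.0
```

```bash
python3 -c "
from h import *
look();look();look();look()"
```

```text
t 12.95 tcp [0.523  0.1605 0.0984] F [-0.1  -0.13  0.35] w 0.0881 {'rear': (0.0491, 19), 'front': (0.2808, 19)}
t 13.0 tcp [0.523  0.1617 0.0983] F [-0.19  1.45 -1.38] w 0.0881 {'rear': (0.049, 19), 'front': (0.2808, 19)}
t 13.05 tcp [0.523  0.16   0.0983] F [-0.41 -0.66 -0.84] w 0.0874 {'rear': (0.0491, 19), 'front': (0.2808, 19)}
t 13.1 tcp [0.523  0.1584 0.0983] F [ 0.06 -0.45 -1.03] w 0.0881 {'rear': (0.049, 19), 'front': (0.2808, 19)}
```

>>> arm_command:
  series:
    - {"hand": 1,"tx": 0,"ty": 3,"tz": -15,"twist": 0}
    - {"hand": 1,"tx": 0,"ty": 0,"tz": -25,"twist": 0}
    - {"hand": 1,"tx": 0,"ty": 0,"tz": -35,"twist": 0}
    - {"hand": 1,"tx": 0,"ty": 0,"tz": -35,"twist": 0}
    - {"hand": 1,"tx": 0,"ty": 0,"tz": -35,"twist": 0}
    - {"hand": 1,"tx": 0,"ty": 0,"tz": -35,"twist": 0}
    - {"hand": 1,"tx": 0,"ty": 0,"tz": -20,"twist": 0}
    - {"hand": 1,"tx": 0,"ty": 0,"tz": 0,"twist": 0}

```text
t: 13.82
ee_pos: [0.5256, 0.1598, 0.3034]
ee_rot: [3.138, 0.008, -3.136]
force: [0.4, -0.7, -0.9]
width: 0.0877
finger_force: 0.0
```

Run:
```python
from h import *
s=r.sense();print(s["t"],s["ee_pos"])
f=r.grab_frame('wrist');cv2.imwrite('pics/w11.png',f[:,:,::-1])
g=r.grab_frame('side')
cv2.imwrite('pics/fin.png',np.vstack([f,g[120:320]])[:,:,::-1])
```

```text
13.8167 [0.52556264 0.15979803 0.30339142]
```

View pics/fin.png

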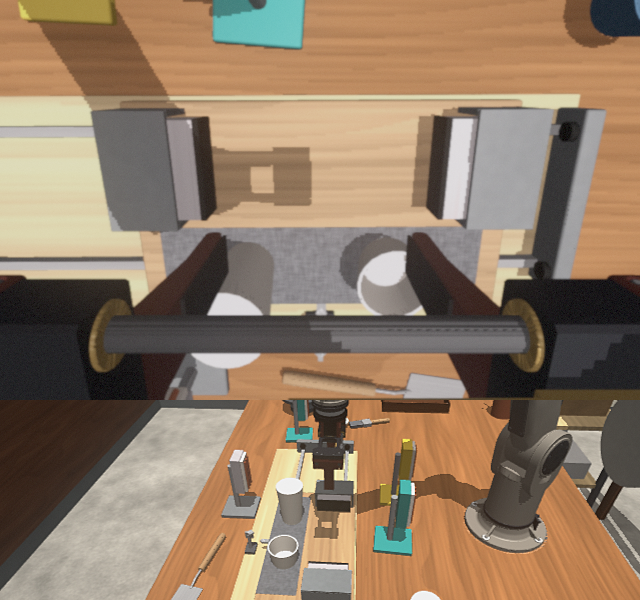

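The final view shows the pointer at (320,308) and the mark flag at (320,358), in the same column almost directly under the camera, so they are aligned. Both cups are upright. Now I'll let more than three seconds pass.

>>> arm_command:
  series:
    - {"hand": 1,"tx": 0,"ty": 0,"tz": -10,"twist": 0}
    - {"hand": 1,"tx": 0,"ty": 0,"tz": 0,"twist": 0}
    - {"hand": 1,"tx": 0,"ty": 0,"tz": 0,"twist": 0}
    - {"hand": 1,"tx": 0,"ty": 0,"tz": 0,"twist": 0}
    - {"hand": 1,"tx": 0,"ty": 0,"tz": 0,"twist": 0}
    - {"hand": 1,"tx": 0,"ty": 0,"tz": 0,"twist": 0}
    - {"hand": 1,"tx": 0,"ty": 0,"tz": 0,"twist": 0}
    - {"hand": 1,"tx": 0,"ty": 0,"tz": 0,"twist": 0}

```text
t: 14.58
ee_pos: [0.5231, 0.1605, 0.3082]
ee_rot: [-3.141, -0.0, -3.133]
force: [0.0, -0.6, -0.7]
width: 0.0877
finger_force: 0.0
```

Run:
```python
from h import *
a=cv2.cvtColor(r.grab_frame('side'),cv2.COLOR_RGB2GRAY).astype(np.float32)
for i in range(64): b=r.grab_frame('side')
b=cv2.cvtColor(b,cv2.COLOR_RGB2GRAY).astype(np.float32)
print(r.sense()["t"],np.abs(a-b)[235:330,230:360].mean(),cv2.phaseCorrelate(a[270:330,260:360].copy(),b[270:330,260:360].copy()))
print(r.job_done(),r.sense()["t"])
```

```text
17.8333 0.877247 ((0.0023412243601512728, 0.018643156708147757), 1.0005425736109417)
the job is handed in; nothing more can be done
the job is handed in; nothing more can be done
```

The job is handed in: the carriage passed the dryer at about 0.12 m/s, was braked to rest with its pointer about 2 mm from the mark post (measured by camera), and stood still for more than three seconds with the hand clear; after the first stop I nudged it back about 3 mm at the rear pad.

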